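# Snug a glued carton in the screw clamp

### The job

The end flap of the blue carton lying on the clamp's bed has just been glued. Slide the carton along the bed until its far end sits squarely against the end stop under the pad, then turn the clamp's crank clockwise until the pad meets the carton and is snug by feel: one firm step beyond the touch, so that the carton is really held but not crushed. Then let go of the crank and leave the other things on the desk where they are.

Things in the scene. Friction and masses are not known exactly. Their poses are not given: they have to be found in the camera images.
- bed: fixed aluminium bed plate, 315 long (x) x 130 wide (y) x 8 mm thick, lying on the desk. Origin: on its underside, straight below the clamp's screw axis. Its own x axis points along the bed from its open front end (at x = -205 mm) to the end stop; z up. Yawed with the clamp.
- bed_stop (a point): middle of the front face of the end stop, a steel bar 100 wide (y) and 26 mm high standing on the bed, face at x = +50 mm in the bed's frame, this point 21 mm above the desk. The far end of the carton must come against it.
- clamp: grey C-shaped screw clamp bolted to the bed, post behind the stop (x from +64 to +108 mm, 40 wide), arm 34 wide overhanging toward the open front to x = -24 mm, top of its boss 128 mm above the desk. Same origin and axes as the bed: the vertical screw axis passes through its origin. The crank on top of the screw has its knob 55 mm from the axis.
- clamp_mouth (a point): point on the screw axis at the underside of the clamp arm's boss, 100 mm above the desk. Below it hangs the round spring-backed rubber pad, 42 mm across, 6 to 24 mm above the carton's top at the start. How far the pad's shank was pulled out of the screw differs by up to 8 mm from time to time and is not reported, so the crank angle at which pad and carton meet is not known beforehand.
- crank (a joint): angle of the crank, rad, grows clockwise seen from above, 0 to 8.2. One full turn clockwise lowers screw, pad and crank together by 25 mm (4.0 mm per rad). Crank at 0: knob toward the bed's open front (bed -x). It turns stiffly: about 4 N of steady push on the knob turns it free; after the pad meets the carton the push grows by about 1.5 N per 0.25 rad: 6 to 9 N is snug, over 12 N crushes. It stays where it is left.
- crank_knob (a point): top centre of the crank's upright black knob, 19 mm across and 36 mm tall, 55 mm from the screw axis; below the knob is the flat crank arm, 16 mm wide. This point is about 211 mm above the desk with the crank at 0 and sinks with the screw.
- carton: blue carton, 170 long (x) x 90 wide (y) x 50 mm high, about 0.18 kg, rigid, lying flat on the bed. Origin: centre of its underside. Its x axis points toward the stop, yawed a little.
- carton_end (a point): centre of the carton's far end face, 25 mm above its underside.
- stapler: desk stapler, 134x34x49 mm, standing beside the bed (bed -y side); origin centre of underside. Leave alone.
- label_roll: roll of labels lying flat, 72 mm across, 30 mm high, beside the bed (bed +y side); origin centre of underside. Leave alone.
- tape_roll: roll of packing tape lying flat, 94x92x48 mm, to the right; origin centre of underside. Leave alone.
- mug: white mug, 79x114x89 mm, to the right; origin centre of underside. Leave alone.
- code_scanner: black pistol code reader lying on its side, 152x64x50 mm, to the left near the robot; origin centre of underside. Leave alone.
- phone: black phone lying flat, 148x72x8 mm, to the left; origin centre of underside. Leave alone.
Not all that is in view belongs to the job. Of the things that look like the carton, the larger one is meant.

How it is judged:
On the way, in this order (a step that is already met when the one before it is completed fails the run):
1. the carton sits squarely against the end stop, the pad still clear of it (x of carton_end in the frame of bed above 0.045 m and angle between the x axis of carton and the x axis of bed, either way round below 0.09 rad and contact force between clamp and carton below 3 N), for 0.2 s.
2. the pad presses the carton snugly, with 15 to 90 N (contact force between clamp and carton between 15 and 90 N), for 0.2 s.
At the end, for the whole second after the job is handed in: The carton lies flat on the bed with its far end against the end stop (within 5 mm, within 35 mm of the bed's middle line, square within 0.09 rad), the pad presses it with 15 to 90 N, and the crank is at rest (all of step 2 and x of carton_end in the frame of bed above 0.045 m and y of carton_end in the frame of bed between -0.035 and 0.035 m and angle between the x axis of carton and the x axis of bed, either way round below 0.09 rad and angle between carton's own z axis and vertical below 0.06 rad and velocity of joint crank between -0.1 and 0.1 rad/s); the robot touches nothing.
It fails at once if the carton is crushed: the pad presses it with more than 120 N (contact force between clamp and carton above 120 N).
It fails at once if a bystander (stapler, label roll, tape roll, mug, code reader or phone) is moved by more than 25 mm (distance of any of stapler, label_roll, tape_roll, mug, code_scanner, phone from where it was at the start of the episode above 0.025 m).
It also fails if it takes over 72 s, if anything falls off the work surface, if the arm or the gripper's body presses on something with over 40 N, if the wrist force passes 120 N, or if a joint passes its speed limit or range.

### The arm

A 7-joint arm with a two-finger parallel gripper is mounted at the origin on a cart in front of the work surface, level with it; the furniture and walls round the work are solid. World frame = base frame: x ahead of the robot, y to its left, z up, the work surface at z = 0. Lengths are in m, angles in rad, forces in N, time in s.
With the tool pointing down it reaches from about 0.4 to 0.875 m from the base axis. Payload 19.3 kg.
Tool frame: the origin (TCP) lies at the very end of the fingers, on their centre line; the grasp point (between the pads) lies 19 mm behind it; z points along the fingers, y is the line along which they close (so a half turn about z gives the same grasp; the last joint's range is limited). The gripper opens to 85 mm and grips with 20 to 120 N. Pads are 22 mm wide; open, the fingers measure 114 mm over their backs; the gripper's body (76 mm by 85 mm) begins 54 mm behind the grasp point. The pads swing forward as they close: fully open they stand 13 mm farther back than shut.
Start: joints at [1.118, 0.521, -0.036, 1.599, 0.021, 1.021, -0.113], TCP at [0.233, -0.58, 0.231] pointing down, gripper open.
Joint ranges: [-2.91, 2.91], [-0.3, 2.13], [-1.5, 1.42], [0.17, 2.43], [-1.26, 4.41], [0.16, 1.93], [-2.52, 2.52]. Speed limits (rad/s): [1.89, 1.89, 2.39, 2.39, 3.01, 3.01, 3.01].

### API

Orientations are given as [roll, pitch, yaw] about the fixed x, y, z axes, in that order (R = Rz(yaw) Ry(pitch) Rx(roll)).
In Python, from station import bot, optics, job gives the robot as it stands. The module is installed in compiled form; this text tells all that it offers.
- The arm moves only by the shell command python3 -m handwheel 'ROWS' [OPENING] [FORCE]. ROWS is JSON, a list of rows, each a list of 4 numbers: the shift along the tool's x, y, z normalised to -1 to 1, where 1 is 15 cm, then the turn about the tool's z normalised to -1 to 1, where 1 is pi rad. In form: [[dx, dy, dz, spin], ...]. A call has 1 to 8 rows; each row shifts and turns the commanded pose from where the row before left it, along the tool's axes as they then stand; what a row does not reach is not made up. A row lasts 1/10 s, in which the tool goes at most 50 mm and 8.59 degrees, less where a joint would pass 70% of its speed; a pose out of reach is approached as far as the arm can. A call with a number of a shift or a turn outside -1 to 1 is refused whole. A call with a gripper value outside its range is refused whole. OPENING is the opening, from 0 (shut) to 1 (fully open), set as the call begins (- or left out, the last holds). The fingers move at their own pace and stop on an object; FORCE is the grip in N (left out, the last holds). Time passes only in rows, so rows that do not move let the fingers close. It gives the time, the measured TCP pose, the force, the opening and the grip force at its end, in the units of the state.
- bot.read_state(): the state, without advancing time (a new reading comes with each control period).
- optics.grab_frame(name): name is "side" or "top"; returns (picture, depth): 384x512x3 uint8, red, green, blue; 384x512 float32, m along the optical axis (not along the pixel's ray), 0 where there is no reading.
- optics.camera_params(name): a dict with "fx", "fy", "cx", "cy" (pixels), "origin" and "orientation" of the camera in the world. Camera axes: x right, y up, looking along -z (the intrinsics and any distortion apply to the point x, -y, -z); pixel columns grow to the right and rows downward; lengths in m; the calibration is good to about 2 mm. A picture is of the moment at which its call begins. camera_params takes no time and is no camera call.
- job.close_job(): hands the job in; it is judged then, once.
The state is a dict: "t": time; "joint_positions": joint angles; "joint_vel": joint speeds; "joint_torque": joint torques, N m; "tcp_pos": TCP position; "tool_rot": TCP orientation; "force": force on the tool from outside, world axes, zero at the start; "wrist_torque": the same for the moment, N m; "opening": finger opening in m; "grasp_force": force on a finger pad.
Only numpy, scipy, OpenCV 4.12 (cv2) and the standard library are available. Lean on these libraries where they do the work, as an engineer would, in place of code of your own. Each camera call takes 0.05 s, during which the arm holds its last target. There are 200 camera calls.

## Working session

There is one attempt and no reset: what is moved stays moved. The work goes in short steps, Python scripts to look and compute and a shell command to move; the robot and the scene stay as the last step left them, time stands still between calls to the robot, and variables do not carry over. Pictures are saved under pics/ and viewed, at most 10 in all, crops included, and the job is handed in when it is done.

```bash
mkdir -p pics; cat > h.py <<'E'
import numpy as np,cv2
from scipy.spatial.transform import Rotation as R
from station import bot,optics,job
def cam(n):
    p=optics.camera_params(n); o=np.array(p['orientation'],float)
    M=R.from_euler('xyz',o).as_matrix() if o.size==3 else (o if o.shape==(3,3) else None)
    return p,M
def pts(n,d):
    p,M=cam(n); v,u=np.mgrid[:d.shape[0],:d.shape[1]]
    c=np.stack([(u-p['cx'])/p['fx']*d,-(v-p['cy'])/p['fy']*d,-d],-1)
    return c@M.T+np.array(p['origin'])
E
python3 - <<'E'
from h import *
for n in('top','side'):
    im,d=optics.grab_frame(n); np.savez(f'{n}0.npz',im=im,d=d)
    cv2.imwrite(f'pics/{n}0.png',im[:,:,::-1]); print(optics.camera_params(n))
print(bot.read_state())
E
```

```text
{'fx': 446.9142979955047, 'fy': 446.9142979955047, 'cx': 257.3992773091656, 'cy': 195.1244188886852, 'origin': array([ 0.21403678, -0.2276584 ,  1.54014967]), 'orientation': array([ 0.22911228, -0.00665064, -1.06026673])}
{'fx': 411.96868908196717, 'fy': 411.96868908196717, 'cx': 248.6001609989752, 'cy': 193.24817574149472, 'origin': array([-0.07053656,  1.0007758 ,  1.02857867]), 'orientation': array([ 0.93578838, -0.01490282, -2.63354559])}
{'t': 0.1, 'joint_positions': array([ 1.1177602 ,  0.52197895, -0.03629489,  1.59997376,  0.02117508,
        1.02111812, -0.11280224]), 'joint_vel': array([-2.82568136e-03, -2.41272663e-03, -8.42568306e-04, -5.64695311e-05,
       -4.32607736e-05,  5.53130448e-04,  3.93852309e-04]), 'joint_torque': array([ 5.84021327e-03, -9.28491926e+01,  1.98497482e+00, -3.70532119e+01,
        1.82820309e-02,  5.35351894e-03,  4.88049341e-05]), 'tcp_pos': array([ 0.23330438, -0.57947217,  0.23076021]), 'tool_rot': array([-3.14050102e+00,  7.31860041e-05,  3.82782113e-01]), 'force': array([-1.33664975, -0.45135012,  0.13228323]), 'wrist_torque': array([ 0.00923545, -0.01207952, -0.01181649]), 'grasp_force': 0.0, 'opening': 0.08527527032650933}
```

View pics/top0.png

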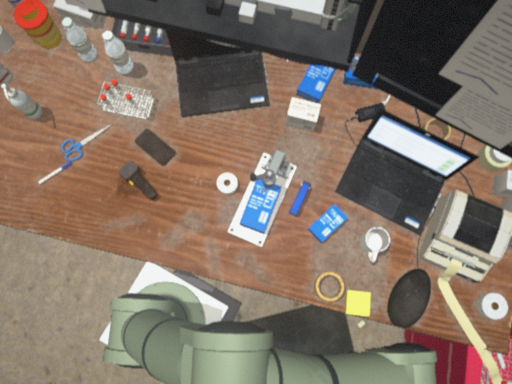

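View pics/side0.png

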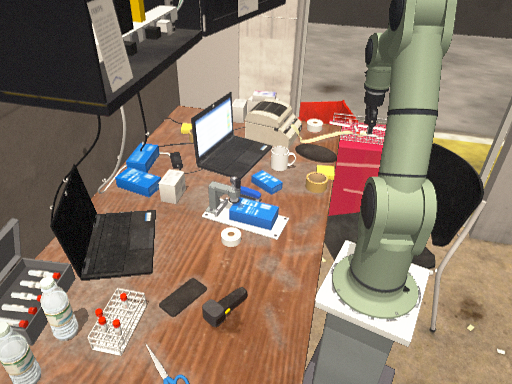

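Top view: the bed is at about (262,197). The blue boxes are at (262,203) on the bed, (328,222) smaller and on the desk, and (316,82) and (355,70) far back. The one on the bed fits, since it is the larger and lies under the clamp. I'll measure it and confirm with a crop.

```bash
python3 - <<'E'
from h import *
z=np.load('top0.npz'); im,d=z['im'],z['d']; P=pts('top',d)
hsv=cv2.cvtColor(im,cv2.COLOR_RGB2HSV)
def rect(mask,name,zs=None):
    n,l,s,c=cv2.connectedComponentsWithStats(mask.astype(np.uint8))
    for i in range(1,n):
        if s[i,4]<40: continue
        Q=P[l==i]
        if zs: Q=Q[(Q[:,2]>zs[0])&(Q[:,2]<zs[1])]
        if len(Q)<30: continue
        (cx,cy),wh,a=cv2.minAreaRect((Q[:,:2]*1000).astype(np.float32))
        print(name,'px',c[i].round(),'xy',round(cx),round(cy),'wh',np.round(wh),'ang',round(a,1),'z',np.percentile(Q[:,2],[5,50,95]).round(3))
roi=np.zeros(d.shape,bool); roi[130:260,200:400]=1
blue=(hsv[...,0]>98)&(hsv[...,0]<125)&(hsv[...,1]>120)&(hsv[...,2]>60)&roi
rect(blue,'blue')
rect(roi&(P[...,2]>.045)&(P[...,2]<.07),'z58')
rect(roi&(P[...,2]>.005)&(P[...,2]<.02)&(hsv[...,1]<60),'bed')
rect(roi&(P[...,2]>.09)&(P[...,2]<.15),'clamparm')
rect(roi&(P[...,2]>.155),'crank')
rect(roi&(P[...,2]>.02)&(P[...,2]<.04),'roll')
cv2.imwrite('pics/c0.png',cv2.resize(im[140:250,215:315,::-1],None,fx=5,fy=5,interpolation=2))
z=np.load('side0.npz'); im=z['im']
cv2.imwrite('pics/c1.png',cv2.resize(im[165:250,190:300,::-1],None,fx=6,fy=6,interpolation=2))
E
```

```text
blue px [258. 208.] xy 388 -123 wh [394. 104.] ang 16.2 z [0.052 0.058 0.064]
blue px [299. 198.] xy 430 -207 wh [433.  24.] ang 3.8 z [0.038 0.046 0.052]
blue px [326. 223.] xy 418 -279 wh [ 66. 420.] ang 73.4 z [0.03  0.036 0.042]
z58 px [380. 143.] xy 898 -355 wh [  9. 140.] ang 0.7 z [0.046 0.057 0.068]
z58 px [260. 206.] xy 497 -91 wh [172.  91.] ang 8.4 z [0.052 0.058 0.063]
z58 px [300. 198.] xy 584 -198 wh [108.  25.] ang 3.3 z [0.045 0.048 0.052]
z58 px [382. 237.] xy 595 -496 wh [71. 33.] ang 57.1 z [0.047 0.056 0.069]
bed px [367. 181.] xy 788 -395 wh [227. 213.] ang 1.9 z [0.011 0.017 0.02 ]
bed px [263. 164.] xy 637 -23 wh [88. 42.] ang 3.5 z [0.006 0.009 0.018]
bed px [261. 208.] xy 532 -82 wh [319. 133.] ang 5.4 z [0.005 0.009 0.016]
bed px [388. 179.] xy 809 -434 wh [60. 38.] ang 29.9 z [0.015 0.018 0.02 ]
bed px [396. 216.] xy 705 -511 wh [70. 33.] ang 26.1 z [0.012 0.017 0.02 ]
bed px [375. 240.] xy 586 -492 wh [61. 51.] ang 27.6 z [0.006 0.01  0.017]
clamparm px [386. 136.] xy 901 -348 wh [  9. 121.] ang 0.8 z [0.093 0.116 0.145]
clamparm px [274. 167.] xy 615 -76 wh [124.  42.] ang 6.5 z [0.112 0.125 0.131]
crank px [395. 132.] xy 904 -364 wh [ 8. 40.] ang 2.7 z [0.156 0.166 0.187]
crank px [262. 176.] xy 391 -124 wh [405.  71.] ang 20.5 z [0.166 0.172 0.207]
roll px [379. 147.] xy 891 -359 wh [ 19. 149.] ang 0.2 z [0.021 0.029 0.039]
roll px [378. 169.] xy 825 -395 wh [126. 199.] ang 0.1 z [0.02  0.023 0.028]
roll px [282. 174.] xy 635 -104 wh [13. 37.] ang 2.8 z [0.025 0.032 0.039]
roll px [227. 183.] xy 513 50 wh [69. 71.] ang 0.7 z [0.023 0.029 0.035]
roll px [381. 202.] xy 717 -450 wh [ 84. 122.] ang 0.1 z [0.02  0.022 0.027]
roll px [328. 223.] xy 559 -322 wh [ 66. 125.] ang 71.9 z [0.03  0.036 0.039]
roll px [380. 238.] xy 595 -499 wh [69. 31.] ang 49.8 z [0.021 0.03  0.039]
roll px [366. 249.] xy 549 -473 wh [85. 23.] ang 51.1 z [0.021 0.028 0.038]
```

View pics/c0.png

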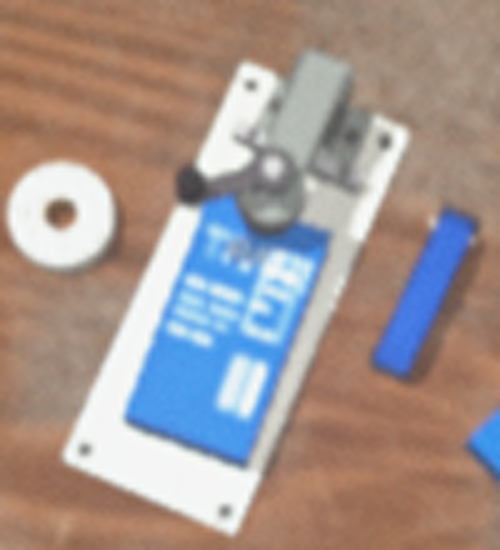

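View pics/c1.png

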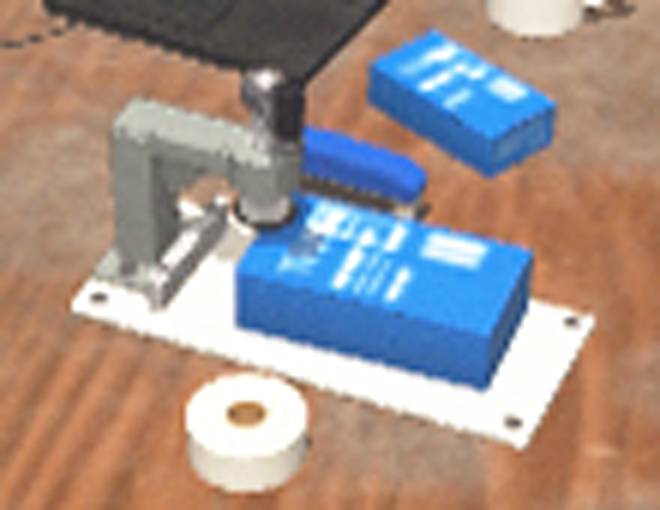

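The crops confirm it: the carton on the bed is the large one, its far end is short of the stop, and the knob is at about px (252,177), on the bed's +y side. Next I'll compute the knob and bed geometry.

```bash
python3 - <<'E'
from h import *
z=np.load('top0.npz'); im,d=z['im'],z['d']; P=pts('top',d)
yaw=np.radians(5.5); c,s=np.cos(yaw),np.sin(yaw)
O=np.array([.532,-.082])+.0475*np.array([c,s]); print('O',O)
loc=lambda q:np.array([[c,s],[-s,c]])@(np.asarray(q)-O)
for lo,hi in((.135,.165),(.165,.18),(.18,.2),(.2,.22)):
    m=(P[...,2]>lo)&(P[...,2]<hi); m[:,:230]=0;m[:,300:]=0;m[:150]=0;m[200:]=0
    v,u=np.nonzero(m); Q=P[m]
    if len(Q): print(lo,len(Q),'px',u.min(),u.max(),v.min(),v.max(),'xy',np.median(Q[:,:2],0).round(3),'loc',loc(np.median(Q[:,:2],0)).round(3),'rng',Q.min(0).round(3),Q.max(0).round(3))
print('carton loc',loc([.497,-.091]))
f=lambda l:O+np.array([[c,-s],[s,c]])@np.array(l)
print('rear face',f([-.168,-.012]),'stapler/roll loc',loc([.584,-.198]),loc([.513,.05]))
E
```

```text
O [ 0.57928132 -0.07744733]
0.135 8 px 257 271 178 179 xy [ 0.565 -0.079] loc [-0.014  0.   ] rng [ 0.544 -0.089  0.136] [ 0.571 -0.052  0.165]
0.165 123 px 250 273 170 181 xy [ 0.566 -0.068] loc [-0.012  0.01 ] rng [ 0.528 -0.092  0.165] [ 0.59  -0.034  0.18 ]
0.18 9 px 250 255 177 180 xy [ 0.53  -0.045] loc [-0.046  0.037] rng [ 0.527 -0.049  0.185] [ 0.538 -0.034  0.199]
0.2 25 px 250 255 174 179 xy [ 0.535 -0.041] loc [-0.04   0.041] rng [ 0.527 -0.047  0.201] [ 0.543 -0.032  0.209]
carton loc [-0.08320148 -0.00560396]
rear face [ 0.41320491 -0.10549417] stapler/roll loc [-0.0068575  -0.12044994] [-0.05376089  0.13321337]
```

```bash
python3 -m handwheel '[[0,0,0,0.0457],[0,0,0,0.0456],[0.096,-0.218,0,0],[0.096,-0.218,0,0],[0.096,-0.218,0,0],[0.096,-0.218,0,0],[0.096,-0.218,0,0],[0.096,-0.218,0,0]]' 0.6; python3 -m handwheel '[[0.096,-0.218,0,0],[0.096,-0.218,0,0],[0.096,-0.218,0,0],[0.096,-0.218,0,0],[0.096,-0.218,0,0],[0.096,-0.218,0,0],[0.096,-0.218,0,0],[0,0,0,0]]'
```

```text
t: 0.9
tcp_pos: [0.3008, -0.3747, 0.2312]
tool_rot: [-3.141, 0.0, 0.096]
force: [0.2, 0.2, -0.1]
opening: 0.0511
grasp_force: 0.0
t: 1.7
tcp_pos: [0.3801, -0.1351, 0.2313]
tool_rot: [-3.141, -0.001, 0.101]
force: [0.3, -0.9, -0.7]
opening: 0.0515
grasp_force: 0.0
```

```bash
python3 -m handwheel '[[0.092,-0.19,0,0],[0,0,0.28,0],[0,0,0.28,0],[0,0,0.28,0],[0,0,0.28,0],[0,0,0.26,0],[0,0,0,0]]'
```

```text
t: 2.4
tcp_pos: [0.3873, -0.1086, 0.0206]
tool_rot: [-3.14, 0.008, 0.097]
force: [-0.2, -0.3, 1.5]
opening: 0.051
grasp_force: 0.0
```

```bash
python3 -m handwheel '[[0.05,0.02,0,0],[0.04,0,0,0],[0.04,0,0,0],[0.04,0,0,0],[0.04,0,0,0],[0.03,0,0,0],[0.03,0,0,0],[0.03,0,0,0]]'; python3 -m handwheel '[[0.02,0,0,0],[0.02,0,0,0],[0.02,0,0,0],[0,0,0,0]]'; python3 - <<'E'
from h import *
im,d=optics.grab_frame('top'); P=pts('top',d)
hsv=cv2.cvtColor(im,cv2.COLOR_RGB2HSV)
m=(P[...,2]>.045)&(P[...,2]<.07)&(hsv[...,1]>100)&(hsv[...,0]>98)&(hsv[...,0]<125); m[:150]=0;m[260:]=0;m[:,:220]=0;m[:,290:]=0
Q=P[m]; print(len(Q),cv2.minAreaRect((Q[:,:2]*1000).astype(np.float32)))
cv2.imwrite('pics/c2.png',cv2.resize(im[130:260,200:330,::-1],None,fx=4.5,fy=4.5,interpolation=2))
E
```

```text
t: 3.2
tcp_pos: [0.4354, -0.1076, 0.0243]
tool_rot: [-3.142, 0.0, 0.096]
force: [-1.3, -0.2, 1.3]
opening: 0.0514
grasp_force: 1.0
t: 3.6
tcp_pos: [0.4447, -0.1067, 0.0243]
tool_rot: [-3.142, -0.001, 0.096]
force: [-0.3, -0.3, -0.1]
opening: 0.051
grasp_force: 0.0
111 ((598.0750732421875, -85.77360534667969), (53.60096740722656, 86.96810150146484), 8.447685241699219)
```

View pics/c2.png

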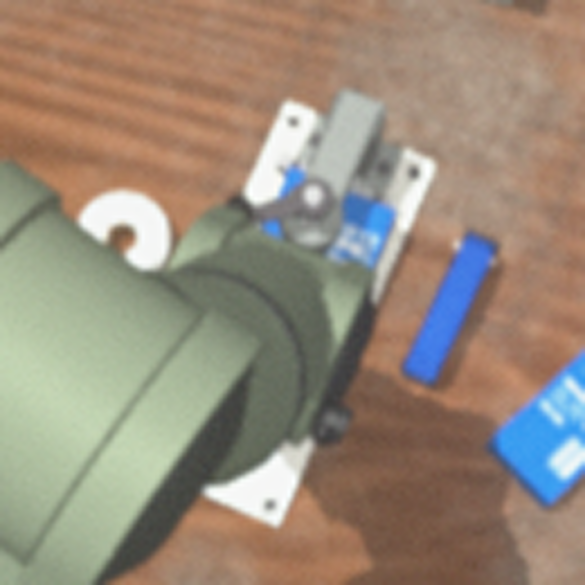

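The carton's far end, at px (335,205) in the crop, is close to the stop but no firm contact shows yet. I'll push on in small steps.

```bash
python3 -m handwheel '[[0.02,0,0,0],[0.015,0,0,0],[0.01,0,0,0]]';python3 -m handwheel '[[0.01,0,0,0],[0.01,0,0,0]]';python3 -m handwheel '[[0.01,0,0,0],[0.01,0,0,0]]'
```

```text
t: 3.95
tcp_pos: [0.4476, -0.1065, 0.0239]
tool_rot: [-3.141, 0.006, 0.095]
force: [-23.2, -1.5, 17.1]
opening: 0.0511
grasp_force: 11.6
t: 4.15
tcp_pos: [0.4476, -0.1065, 0.0235]
tool_rot: [-3.141, 0.012, 0.095]
force: [-37.9, -2.5, 24.6]
opening: 0.0518
grasp_force: 19.0
t: 4.35
tcp_pos: [0.4475, -0.1065, 0.0231]
tool_rot: [-3.141, 0.018, 0.094]
force: [-53.1, -2.7, 36.4]
opening: 0.051
grasp_force: 26.8
```

The carton is firmly against the stop. I'll back off, rise and check.

```bash
python3 -m handwheel '[[-0.07,0,0,0],[-0.1,0,0,0],[-0.05,0,0,0],[0,0,-0.3,0],[0,0,-0.3,0],[0,0,-0.3,0],[0,0,-0.3,0],[0,0,-0.3,0]]';python3 -m handwheel '[[0,-0.1,-0.1,0],[-0.1,-0.3,0,0],[0,-0.3,0,0],[0,-0.3,0,0],[0,0,0,0]]' 0.45; python3 - <<'E'
from h import *
im,d=optics.grab_frame('top'); P=pts('top',d)
hsv=cv2.cvtColor(im,cv2.COLOR_RGB2HSV)
m=(P[...,2]>.045)&(P[...,2]<.07)&(hsv[...,1]>100)&(hsv[...,0]>98)&(hsv[...,0]<125); m[:150]=0;m[260:]=0;m[:,:220]=0;m[:,290:]=0
Q=P[m]; print(len(Q),cv2.minAreaRect((Q[:,:2]*1000).astype(np.float32)))
k=(P[...,2]>.195)&(P[...,2]<.215); k[:165]=0;k[185:]=0;k[:,:245]=0;k[:,260:]=0
K=P[k]; print('knob',len(K),K.mean(0),K.min(0),K.max(0))
print(bot.read_state()['joint_positions'])
cv2.imwrite('pics/c3.png',cv2.resize(im[130:260,200:330,::-1],None,fx=4.5,fy=4.5,interpolation=2))
E
```

```text
t: 5.15
tcp_pos: [0.4239, -0.1086, 0.2516]
tool_rot: [-3.142, -0.001, 0.096]
force: [0.2, 0.7, -0.1]
opening: 0.0513
grasp_force: 0.0
t: 5.65
tcp_pos: [0.3944, 0.0439, 0.2649]
tool_rot: [-3.14, -0.002, 0.102]
force: [0.0, -1.7, 0.2]
opening: 0.0383
grasp_force: 0.0
783 ((542.51416015625, -90.46296691894531), (171.753662109375, 89.01566314697266), 6.052095890045166)
knob 28 [ 0.53544808 -0.04068337  0.20438507] [ 0.52800736 -0.04887647  0.19513656] [ 0.54285924 -0.03135064  0.2124281 ]
[ 0.09280077  0.12423756 -0.37749784  2.09727593  0.05681603  0.92850196
 -1.78648448]
```

View pics/c3.png

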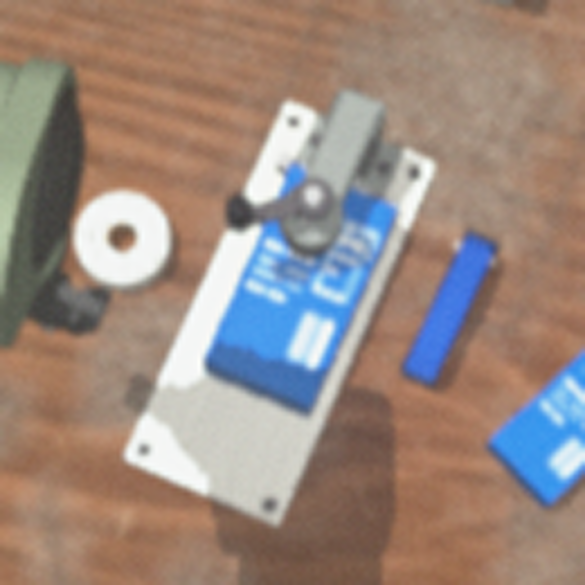

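The carton is square (yaw 6.05° against the bed's 5.5°) and against the stop. The knob at px (240,210) in the crop is at world (0.535,-0.041), a crank angle of about 0.8. Next I'll check which way joint 7 runs with spin.

```bash
python3 -m handwheel '[[0,0,0,0.047],[0,0,0,0.047],[0,0,0,0.047],[0,0,0,0.047],[0,0,0,0.047],[0,0,0,0.02],[0,0,0,0]]'; python3 -c "
from h import *
print(bot.read_state()['joint_positions'])"
```

```text
t: 6.4
tcp_pos: [0.3947, 0.0384, 0.2638]
tool_rot: [3.139, 0.0, -0.67]
force: [-0.0, 0.4, -0.9]
opening: 0.0383
grasp_force: 0.0
[-0.10533192  0.1149598  -0.15495923  2.10622673  0.02368534  0.92370616
 -2.51427665]
```

```bash
A='[0,0,0,-0.047]'; python3 -m handwheel '[[0,0,0,-0.047],[0,0,0,-0.047],[0,0,0,-0.047],[0,0,0,-0.047],[0,0,0,-0.047],[0,0,0,-0.047],[0,0,0,-0.047],[0,0,0,-0.047]]' 0.45 >/dev/null; python3 -m handwheel '[[0,0,0,-0.047],[0,0,0,-0.047],[0,0,0,-0.047],[0,0,0,-0.047],[0,0,0,-0.047],[0,0,0,-0.047],[0,0,0,-0.047],[0,0,0,-0.047]]' >/dev/null;  python3 -m handwheel '[[0,0,0,-0.047],[0,0,0,-0.047],[0,0,0,-0.047],[0,0,0,-0.047],[0,0,0,-0.047],[0,0,0,0],[0,0,0,0]]'; python3 -c "
from h import *
s=bot.read_state();print(s['joint_positions'])
M=R.from_euler('xyz',s['tool_rot']).as_matrix()
print('to knob, units',M.T@(np.array([.5355,-.0407,.255])-s['tcp_pos'])/.15)"
```

```text
t: 8.7
tcp_pos: [0.3946, 0.0385, 0.2638]
tool_rot: [-3.14, -0.0, 2.427]
force: [-1.4, -0.1, 0.8]
opening: 0.0386
grasp_force: 0.0
[ 0.16396307  0.13146535 -0.44928609  2.09475173  0.07182984  0.93124401
  0.53099937]
to knob, units [-1.05542838  0.21709158  0.05769497]
```

```bash
python3 -m handwheel '[[-0.26,0.054,0.015,0],[-0.26,0.054,0.015,0],[-0.26,0.054,0.015,0],[-0.275,0.055,0.01,0],[0,0,0,0],[0,0,0,0]]'; python3 -c "
from h import *
s=bot.read_state();print(s['joint_positions'])
M=R.from_euler('xyz',s['tool_rot']).as_matrix()
print('to knob, units',M.T@(np.array([.5355,-.0407,.183])-s['tcp_pos'])/.15)"
```

```text
t: 9.3
tcp_pos: [0.5357, -0.0398, 0.2547]
tool_rot: [-3.139, -0.002, 2.428]
force: [-0.4, 1.0, -0.9]
opening: 0.0384
grasp_force: 0.0
[ 0.23944022  0.37553468 -0.3619582   1.78918731  0.15460246  1.00742238
  0.67442574]
to knob, units [-0.00356262 -0.00413413  0.47798003]
```

```bash
python3 -m handwheel '[[-0.003,-0.004,0.15,0],[0,0,0.15,0],[0,0,0.1,0],[0,0,0.07,0],[0,0,0,0]]' && python3 -m handwheel '[[0,0,0,0],[0,0,0,0],[0,0,0,0]]' 0.3; python3 -c "
from h import *
s=bot.read_state();print(s['joint_positions'],s['force'],s['wrist_torque'])"
```

```text
t: 9.8
tcp_pos: [0.5347, -0.0401, 0.1842]
tool_rot: [-3.139, -0.002, 2.431]
force: [0.2, 0.1, 1.0]
opening: 0.0385
grasp_force: 0.0
t: 10.1
tcp_pos: [0.5358, -0.0404, 0.1855]
tool_rot: [-3.14, 0.0, 2.432]
force: [-0.1, 0.4, -0.3]
opening: 0.0256
grasp_force: 0.0
[ 0.22203585  0.4571549  -0.34430466  1.86463956  0.20055386  0.85402996
  0.6386498 ] [-0.08240191  0.42017755 -0.26654921] [-0.04267672  0.01973159 -0.02000001]
```

```bash
cat > st.py <<'E'
from h import *
s=bot.read_state(); M=R.from_euler('xyz',s['tool_rot']).as_matrix()
O=np.array([.5793,-.0774]); a=.096; L=np.array([[np.cos(a),np.sin(a)],[-np.sin(a),np.cos(a)]])
p=L@(s['tcp_pos'][:2]-O); f=L@s['force'][:2]; ph=np.arctan2(p[1],-p[0])%(2*np.pi); t=np.array([np.sin(ph),np.cos(ph)])
psi=(np.pi-(s['tool_rot'][2]-a))%(2*np.pi)
print('phi %.3f psi %.3f r %.4f z %.4f Ftan %.2f Frad %.2f Fz %.1f Tz %.2f q7 %.2f t %.1f'%(ph,psi,np.hypot(*p),s['tcp_pos'][2],-f@t,f@p/np.hypot(*p),s['force'][2],s['wrist_torque'][2],s['joint_positions'][6],s['t']))
E
python3 -m handwheel '[[0,0.02,0,0],[-0.003,0.0457,0.0033,0.0398],[-0.003,0.0457,0.0033,0.0398]]'>/dev/null; python3 st.py; python3 -m handwheel '[[-0.003,0.0457,0.0033,0.0398],[-0.003,0.0457,0.0033,0.0398]]'>/dev/null; python3 st.py
```

```text
phi 1.086 psi 1.062 r 0.0574 z 0.1840 Ftan 2.89 Frad -2.34 Fz 0.1 Tz -0.01 q7 0.39 t 10.4
phi 1.325 psi 1.311 r 0.0579 z 0.1829 Ftan 3.78 Frad -1.81 Fz -0.6 Tz 0.02 q7 0.17 t 10.6
```

```bash
for i in 1; do python3 -m handwheel '[[-0.003,0.0457,0.0033,0.0398],[-0.003,0.0457,0.0033,0.0398]]'>/dev/null; python3 st.py; python3 -m handwheel '[[-0.003,0.0457,0.0033,0.0398],[-0.003,0.0457,0.0033,0.0398]]'>/dev/null; python3 st.py;python3 -m handwheel '[[-0.003,0.0457,0.0033,0.0398],[-0.003,0.0457,0.0033,0.0398]]'>/dev/null; python3 st.py; done
```

```text
phi 1.560 psi 1.561 r 0.0581 z 0.1818 Ftan 3.91 Frad -1.99 Fz 0.6 Tz 0.01 q7 -0.05 t 10.8
phi 1.796 psi 1.811 r 0.0582 z 0.1807 Ftan 2.97 Frad -1.99 Fz 0.4 Tz 0.00 q7 -0.26 t 11.0
phi 2.031 psi 2.061 r 0.0580 z 0.1797 Ftan 2.81 Frad -1.43 Fz 0.3 Tz 0.04 q7 -0.47 t 11.2
```

```bash
python3 -m handwheel '[[-0.003,0.0457,0.0033,0.0398],[-0.003,0.0457,0.0033,0.0398]]'>/dev/null; python3 st.py; python3 -m handwheel '[[-0.003,0.0457,0.0033,0.0398]]'>/dev/null; python3 st.py;python3 -m handwheel '[[-0.003,0.0457,0.0033,0.0398]]'>/dev/null; python3 st.py
```

```text
phi 2.267 psi 2.311 r 0.0576 z 0.1786 Ftan 4.16 Frad -1.60 Fz 0.3 Tz 0.02 q7 -0.67 t 11.4
phi 2.386 psi 2.436 r 0.0573 z 0.1781 Ftan 3.07 Frad -1.79 Fz -0.3 Tz 0.04 q7 -0.77 t 11.5
phi 2.505 psi 2.561 r 0.0571 z 0.1776 Ftan 3.44 Frad -1.64 Fz 0.5 Tz 0.02 q7 -0.86 t 11.6
```

```bash
python3 -m handwheel '[[-0.003,0.0457,0.0033,0.0398]]'>/dev/null; python3 st.py; python3 -m handwheel '[[-0.003,0.0457,0.0033,0.0398]]'>/dev/null; python3 st.py
```

```text
phi 2.625 psi 2.686 r 0.0567 z 0.1771 Ftan 2.65 Frad -1.83 Fz -1.3 Tz 0.02 q7 -0.96 t 11.7
phi 2.746 psi 2.811 r 0.0564 z 0.1767 Ftan 2.68 Frad -2.98 Fz -0.1 Tz 0.05 q7 -1.06 t 11.8
```

```bash
python3 -m handwheel '[[-0.003,0.0457,0.0033,0.0398]]'>/dev/null; python3 st.py; python3 -m handwheel '[[-0.003,0.0457,0.0033,0.0398]]'>/dev/null; python3 st.py;  python3 -m handwheel '[[-0.003,0.0457,0.0033,0.0398]]'>/dev/null; python3 st.py
```

```text
phi 2.867 psi 2.936 r 0.0560 z 0.1762 Ftan 3.22 Frad -2.10 Fz 0.0 Tz 0.03 q7 -1.15 t 11.9
phi 2.989 psi 3.061 r 0.0556 z 0.1758 Ftan 3.52 Frad -1.53 Fz 0.4 Tz 0.04 q7 -1.24 t 12.0
phi 3.111 psi 3.186 r 0.0552 z 0.1753 Ftan 3.83 Frad -1.29 Fz -0.5 Tz -0.01 q7 -1.34 t 12.1
```

```bash
python3 -m handwheel '[[-0.003,0.0457,0.0033,0.0398]]'>/dev/null; python3 st.py; python3 -m handwheel '[[-0.003,0.0457,0.0033,0.0398]]'>/dev/null; python3 st.py;  python3 -m handwheel '[[-0.003,0.0457,0.0033,0.0398]]'>/dev/null; python3 st.py
```

```text
phi 3.236 psi 3.311 r 0.0548 z 0.1748 Ftan 3.27 Frad -0.60 Fz 0.0 Tz -0.04 q7 -1.43 t 12.2
phi 3.360 psi 3.436 r 0.0545 z 0.1744 Ftan 3.56 Frad -0.14 Fz -2.1 Tz 0.02 q7 -1.52 t 12.3
phi 3.485 psi 3.561 r 0.0541 z 0.1740 Ftan 3.74 Frad 1.04 Fz -0.9 Tz -0.05 q7 -1.62 t 12.4
```

```bash
python3 -m handwheel '[[-0.003,0.0457,0.0033,0.0398]]'>/dev/null; python3 st.py; python3 -m handwheel '[[-0.003,0.0457,0.0033,0.0398]]'>/dev/null; python3 st.py;  python3 -m handwheel '[[-0.003,0.0457,0.0033,0.0398]]'>/dev/null; python3 st.py
```

```text
phi 3.610 psi 3.686 r 0.0539 z 0.1735 Ftan 4.16 Frad 2.89 Fz -1.7 Tz -0.01 q7 -1.71 t 12.5
phi 3.739 psi 3.811 r 0.0536 z 0.1731 Ftan 5.13 Frad 1.96 Fz -2.2 Tz 0.03 q7 -1.80 t 12.6
phi 3.870 psi 3.936 r 0.0532 z 0.1727 Ftan 4.69 Frad 2.98 Fz -0.8 Tz 0.00 q7 -1.90 t 12.7
```

```bash
python3 -m handwheel '[[-0.003,0.0457,0.0033,0.0398]]'>/dev/null; python3 st.py; python3 -m handwheel '[[-0.003,0.0457,0.0033,0.0398]]'>/dev/null; python3 st.py;  python3 -m handwheel '[[-0.003,0.0457,0.0033,0.0398]]'>/dev/null; python3 st.py
```

```text
phi 4.000 psi 4.061 r 0.0529 z 0.1723 Ftan 4.33 Frad 1.94 Fz -1.4 Tz -0.04 q7 -1.99 t 12.8
phi 4.132 psi 4.186 r 0.0526 z 0.1718 Ftan 4.58 Frad 3.08 Fz -1.9 Tz -0.04 q7 -2.08 t 12.9
phi 4.264 psi 4.312 r 0.0524 z 0.1714 Ftan 5.00 Frad 4.15 Fz -1.0 Tz -0.04 q7 -2.18 t 13.0
```

```bash
python3 - <<'E'
from h import *
im,d=optics.grab_frame('side')
cv2.imwrite('pics/c4.png',cv2.resize(im[165:245,190:290,::-1],None,fx=7,fy=7,interpolation=2))
E
python3 st.py
```

```text
phi 4.287 psi 4.320 r 0.0525 z 0.1713 Ftan 3.23 Frad 2.76 Fz -0.0 Tz -0.06 q7 -2.18 t 13.1
```

View pics/c4.png

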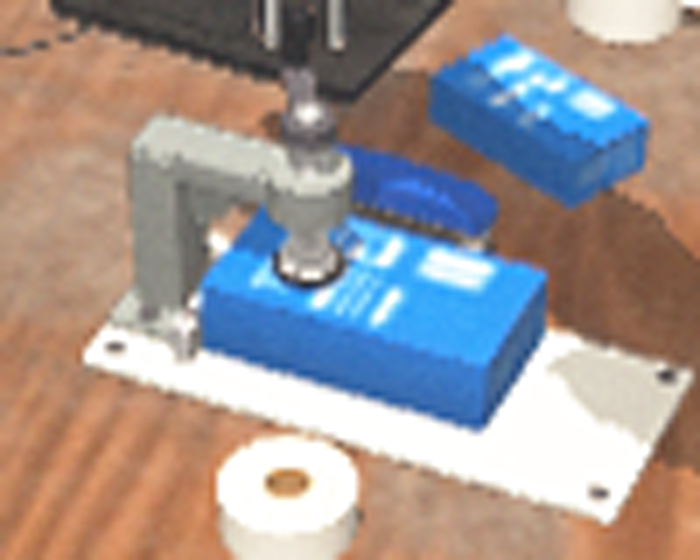

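The pad, at px (308,265) in the crop, is now close above the carton's top. Joint 7 is near its limit, so I'll lift off, turn the tool back half a turn and go down again.

```bash
python3 -m handwheel '[[0.01,-0.022,0,0],[0,0,-0.2,0],[0,0,-0.15,0],[0,0,0,0]]' 0.45; python3 -m handwheel '[[0,0,0,-0.0417],[0,0,0,-0.0417],[0,0,0,-0.0417],[0,0,0,-0.0417],[0,0,0,-0.0417],[0,0,0,-0.0417],[0,0,0,-0.0417],[0,0,0,-0.0417]]'>/dev/null; python3 -m handwheel '[[0,0,0,-0.0417],[0,0,0,-0.0417],[0,0,0,-0.0417],[0,0,0,-0.0417],[0,0,0,-0.0417],[0,0,0,-0.0417],[0,0,0,-0.0417],[0,0,0,-0.0417]]'>/dev/null; python3 -m handwheel '[[0,0,0,-0.0417],[0,0,0,-0.0417],[0,0,0,-0.0417],[0,0,0,-0.0417],[0,0,0,-0.0417],[0,0,0,-0.0417],[0,0,0,-0.0417],[0,0,0,-0.0417]]'>/dev/null; python3 -m handwheel '[[0,0,0,0],[0,0,0,0]]'; python3 st.py
```

```text
t: 13.45
tcp_pos: [0.6106, -0.1222, 0.2262]
tool_rot: [-3.14, -0.002, -1.065]
force: [0.5, 0.5, 0.2]
opening: 0.0384
grasp_force: 0.0
t: 16.05
tcp_pos: [0.6091, -0.1221, 0.2232]
tool_rot: [-3.14, -0.0, 2.072]
force: [-0.5, 0.3, 0.2]
opening: 0.0384
grasp_force: 0.0
phi 4.220 psi 1.165 r 0.0537 z 0.2232 Ftan -0.25 Frad -0.56 Fz 0.2 Tz -0.02 q7 0.51 t 16.1
```

```bash
python3 -m handwheel '[[0,0,0.15,0],[0,0,0.12,0],[0,0,0.075,0],[0,0,0,0]]'; python3 -m handwheel '[[0,0,0,0],[0,0,0,0],[0,0,0,0]]' 0.3; python3 st.py; python3 -m handwheel '[[0,-0.015,0,0],[0.001,-0.0229,0.0017,0.0199]]' >/dev/null; python3 st.py;  python3 -m handwheel '[[0.002,-0.0229,0.0017,0.0199]]' >/dev/null; python3 st.py
```

```text
t: 16.45
tcp_pos: [0.6084, -0.1219, 0.1704]
tool_rot: [-3.138, -0.001, 2.074]
force: [-0.5, -0.2, -0.1]
opening: 0.0383
grasp_force: 0.0
t: 16.75
tcp_pos: [0.6094, -0.1223, 0.1725]
tool_rot: [-3.14, 0.001, 2.075]
force: [0.0, -0.9, -0.3]
opening: 0.026
grasp_force: 0.0
phi 4.218 psi 1.163 r 0.0540 z 0.1725 Ftan -0.46 Frad 0.72 Fz -0.3 Tz 0.02 q7 0.50 t 16.8
phi 4.323 psi 1.225 r 0.0535 z 0.1719 Ftan 3.49 Frad -1.13 Fz 0.9 Tz -0.06 q7 0.45 t 16.9
phi 4.384 psi 1.290 r 0.0533 z 0.1718 Ftan 4.13 Frad 1.60 Fz -0.5 Tz -0.03 q7 0.39 t 17.1
```

```bash
python3 -m handwheel '[[0.002,-0.0229,0.0017,0.0199],[0.002,-0.0229,0.0017,0.0199]]' >/dev/null; python3 st.py;  python3 -m handwheel '[[0.002,-0.0229,0.0017,0.0199]]' >/dev/null; python3 st.py;  python3 -m handwheel '[[0.002,-0.0229,0.0017,0.0199]]' >/dev/null; python3 st.py
```

```text
phi 4.513 psi 1.416 r 0.0531 z 0.1713 Ftan 4.44 Frad 2.66 Fz -0.0 Tz -0.03 q7 0.29 t 17.2
phi 4.578 psi 1.478 r 0.0528 z 0.1711 Ftan 4.60 Frad 3.62 Fz 0.6 Tz -0.05 q7 0.24 t 17.4
phi 4.644 psi 1.541 r 0.0526 z 0.1709 Ftan 4.33 Frad 2.81 Fz -0.8 Tz -0.04 q7 0.19 t 17.4
```

```bash
python3 -m handwheel '[[0.001,-0.0229,0.0017,0.0199],[0.001,-0.0229,0.0017,0.0199]]' >/dev/null; python3 st.py;  python3 -m handwheel '[[0.001,-0.0229,0.0017,0.0199]]' >/dev/null; python3 st.py;  python3 -m handwheel '[[0.001,-0.0229,0.0017,0.0199]]' >/dev/null; python3 st.py
```

```text
phi 4.773 psi 1.666 r 0.0525 z 0.1704 Ftan 4.85 Frad 3.99 Fz -1.0 Tz -0.06 q7 0.08 t 17.6
phi 4.838 psi 1.729 r 0.0524 z 0.1702 Ftan 5.51 Frad 3.42 Fz 0.0 Tz -0.04 q7 0.03 t 17.8
phi 4.903 psi 1.791 r 0.0524 z 0.1700 Ftan 6.98 Frad 5.05 Fz -0.8 Tz -0.09 q7 -0.02 t 17.9
```

```bash
python3 -m handwheel '[[0,-0.0229,0.0017,0.0199]]' >/dev/null; python3 st.py;  python3 -m handwheel '[[0,-0.0115,0.0009,0.01]]' >/dev/null; python3 st.py
```

```text
phi 4.968 psi 1.854 r 0.0525 z 0.1697 Ftan 7.46 Frad 3.89 Fz 0.1 Tz -0.08 q7 -0.08 t 17.9
phi 5.002 psi 1.885 r 0.0526 z 0.1696 Ftan 6.45 Frad 5.14 Fz -0.3 Tz -0.10 q7 -0.10 t 18.1
```

```bash
python3 -m handwheel '[[0,-0.0229,0.0017,0.0199]]' >/dev/null; python3 st.py;  python3 -m handwheel '[[0,-0.0229,0.0017,0.0199]]' >/dev/null; python3 st.py
```

```text
phi 5.062 psi 1.947 r 0.0527 z 0.1694 Ftan 7.70 Frad 4.97 Fz 0.4 Tz -0.08 q7 -0.16 t 18.1
phi 5.128 psi 2.010 r 0.0529 z 0.1691 Ftan 8.34 Frad 5.75 Fz 0.4 Tz -0.10 q7 -0.21 t 18.2
```

Snug: about 7.4 to 8.3 N, up from a free level of about 3.8 N. I'll release, lift and retreat.

```bash
python3 -m handwheel '[[0,0.02,0,0],[0,0,0,0],[0,0,0,0]]' 0.5; python3 st.py; python3 -m handwheel '[[0,0,-0.1,0],[0,0,-0.2,0],[0,0,-0.3,0],[0,0,-0.2,0],[0,0,0,0]]'; python3 - <<'E'
from h import *
im,d=optics.grab_frame('top'); P=pts('top',d)
hsv=cv2.cvtColor(im,cv2.COLOR_RGB2HSV)
m=(P[...,2]>.045)&(P[...,2]<.07)&(hsv[...,1]>100)&(hsv[...,0]>98)&(hsv[...,0]<125); m[:150]=0;m[260:]=0;m[:,:220]=0;m[:,290:]=0
Q=P[m]; print(len(Q),cv2.minAreaRect((Q[:,:2]*1000).astype(np.float32)))
im,d=optics.grab_frame('side')
cv2.imwrite('pics/c5.png',cv2.resize(im[155:245,190:290,::-1],None,fx=6,fy=6,interpolation=2))
E
```

```text
t: 18.55
tcp_pos: [0.5646, -0.1271, 0.1684]
tool_rot: [-3.14, 0.001, 1.232]
force: [-0.4, -0.6, -0.1]
opening: 0.0425
grasp_force: 0.0
phi 5.096 psi 2.006 r 0.0518 z 0.1684 Ftan -0.21 Frad 0.68 Fz -0.1 Tz -0.01 q7 -0.21 t 18.6
t: 19.05
tcp_pos: [0.5662, -0.1273, 0.2925]
tool_rot: [3.137, 0.0, 1.231]
force: [0.6, -0.5, -0.3]
opening: 0.0428
grasp_force: 0.0
270 ((539.7049560546875, -112.24919128417969), (161.764404296875, 49.697574615478516), 3.6878790855407715)
```

View pics/c5.png

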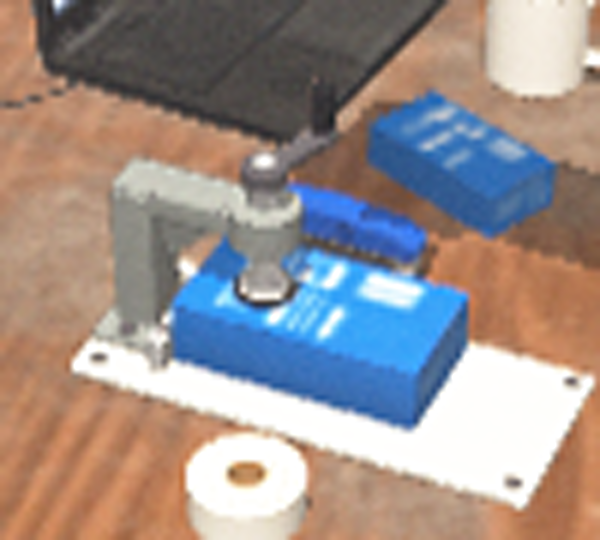

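The pad, at px (265,288) in the crop, sits on the carton, which is against the stop. The crank is free at (320,110) and the bystanders haven't moved. I'll hand it in.

```bash
python3 -c "
from station import job
print(job.close_job())"
```

```text
the job is handed in; nothing more can be done
None
```

The job is handed in, with no verdict shown: the carton is square against the end stop, the crank was turned to about 7–8 N (free turning was about 4 N) and let go, and I saw no bystander moved.

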